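# Release the lid stay and close the chilled vial block

### The job

Close up the chilled vial block: lift the elbow of the folding stay that locks its lid open until the stay is unlocked, lower the lid gently until it is fully shut, and then slide the catch on the lid all the way out through its keeper. Do not slam the lid or run the catch out before it is down, and leave the other things on the bench where they stand.

Things in the scene. Friction and masses are not known exactly. Their poses are not given: they have to be found in the camera images.
- cooler: Chilled vial block: white case, 200 (x) x 210 (y) x 100 mm high, open on top, amber vials inside, fixed to the bench. Origin: centre of its underside. z up; x along the lid hinge, roughly to the robot's left (within 0.3 rad); front with black fascia faces -y, away from the robot; hinge along the +y top edge, nearest the robot; folding stay outside the +x end, on the robot's left.
- lid_hinge (a point): Middle of the lid's hinge axis, at (0, 105, 100) mm in the case's frame. The axis is the case's x. It does not move.
- keeper (a point): Middle of the top of the fixed steel keeper loop, 50 mm wide, standing 13 mm in front of the fascia: (0, -118, 150) mm in the case's frame. The catch's tongue passes under its top bar.
- lid_edge (a point): Middle of the lid's free edge, on the outer face. Lid: white slab, 200 mm along the hinge, 210 mm hinge to free edge, 22 mm thick. Its inner face holds the hinge axis and lies on the rim when shut (top then 122 mm above the bench). Open, it leans 5 degrees past upright, towards the robot, its edge 307 mm above the bench. The point turns with the lid: -y from hinge to edge, z out of the outer face.
- lid (a joint): Lid angle, rad: 0 = standing open, locked (95 degrees open); grows as it closes; 1.66 = fully shut on the rim. The hinge is stiff (0.6 N m friction), so the 0.45 kg lid stays at any angle where it is left and must be pushed all the way shut: 2 to 7 N near the free edge, on the outer face, beside the catch.
- stay_elbow (a point): Elbow (middle joint) of the folding stay: two flat steel links, 96 mm between pivots, 16 mm wide, 5 mm thick, side by side on edge (11 mm together, along the case's x). Point: on the elbow's axis, between the links. Locked, it is at (122, 67, 143) mm in the case's frame, 20 mm outside the case's end and 43 mm above the rim, with free air under it for fingertips, and room to pinch it from above.
- stay_pivot (a point): Fixed lower pivot of the stay on the case's +x end: (125, -5, 80) mm in the case's frame. The upper pivot is on the end of the lid, 120 mm from the hinge. Locked, the links make a nearly straight brace between the two, sloping at about 45 degrees, down towards the case's -y (front).
- stay (a joint): Fold angle of the elbow, rad: 0 = locked (sagging 9 mm past straight onto its stop; the lid cannot be pushed shut), 0.19 = straight, above 0.42 = unlocked (elbow raised some 20 mm square to the brace, or 30 mm straight up), about 3 with the lid shut. Lift it up and to the case's -y (0.69 up, 0.72 to -y), 2 to 5 N. It stays where left past straight, then folds by itself as the lid closes.
- catch_grip (a point): Middle of the top of the catch's ridged steel grip: 60 mm (along the hinge) x 22 mm, standing 18 mm off the lid's outer face, on the lid's middle line, 175 mm from the hinge when drawn back. With the lid shut its top is 140 mm above the bench. Its flat tongue, 32 mm wide, runs out past the lid's free edge through the keeper.
- catch (a joint): Travel of the catch, m: about 0 = drawn back (towards the hinge), 0.022 = fully out through the keeper. It slides away from the hinge, square to it, along the lid's face. Friction 2.5 N: push the side of the grip that faces the hinge. It stays where it is left.
- amber_bottle: Bystander: amber glass bottle, 68 mm across, 125 mm high, standing off the case's -x end. Origin: centre of its underside.
- beaker: Bystander: glass beaker, 72 mm across, 90 mm high. Origin: centre of its underside.
- vial_rack: Bystander: white vial rack 130 x 70 mm, 44 mm high with its vials. Origin: centre of its underside.
- screwdriver: Bystander: screwdriver 190 mm long, lying on the bench. Origin under its length.
- jar: Bystander: white jar with black cap, 60 mm across, 70 mm high, in front of the fascia. Origin: centre of its underside.
- vial_carton: Bystander: cardboard carton 130 x 90 x 55 mm. Origin: centre of its underside.

How it is judged:
By the outcome, as a careful person would: the job done as asked, in the order asked, and still so for the second after the job is handed in, with the robot touching nothing.
It also fails if it takes over 58 s, if anything falls off the work surface, if the arm or the gripper's body presses on something with over 40 N, if the wrist force passes 120 N, or if a joint passes its speed limit or range.

### The arm

A 6-joint arm with a two-finger parallel gripper is mounted at the origin on the work surface. World frame = base frame: x ahead of the robot, y to its left, z up, the work surface at z = 0. Lengths are in m, angles in rad, forces in N, time in s.
With the tool pointing down it reaches from about 0.375 to 0.9 m from the base axis. Payload 3.1 kg.
Tool frame: the origin (TCP) lies at the very end of the fingers, on their centre line; the grasp point (between the pads) lies 19 mm behind it (manip.grasp_offset is the distance from the TCP to the grasp point, in m); x points along the fingers, z is the direction in which the jaws open and shut, and the axes are right-handed (so a half turn about x gives the same grasp; the last joint's range is limited). The gripper opens to 85 mm and grips with 20 to 120 N. Pads are 22 mm wide; open, the fingers measure 114 mm over their backs; the gripper's body (76 mm by 85 mm) begins 54 mm behind the grasp point. The pads swing forward as they close: fully open they stand 13 mm farther back than shut.
Start: joints at [-1.514, 0.527, 1.433, -0, 1.181, -0.178], TCP at [0.146, -0.608, 0.231] pointing down, gripper open.
Joint ranges: [-3.08, 3.08], [-0.75, 2.2], [0.22, 2.44], [-1.43, 4.57], [0, 2.65], [-2.85, 2.85]. Speed limits (rad/s): [2.79, 2.79, 3.14, 3.14, 3.14, 3.14].

### API

Orientations are given as a unit quaternion [x, y, z, w].
In Python, from station import manip gives the robot as it stands.
- The arm moves only by the tool send_rows, never from a script. Its argument "steps" is a list that holds one entry, the list of rows, each a list of 5 numbers: the closure, from 0 (fully open) to 1 (shut), then the shift along the world's x, y, z in m, then the turn about the world's z in rad. A call has 1 to 8 rows; each row is the pose to reach, as a shift and turn from the pose commanded when the call began; what a row does not reach only later rows make up. A row lasts 1/8 s, in which the tool goes at most 62.5 mm and 10.7 degrees, less where a joint would pass 70% of its speed; a pose out of reach is approached as far as the arm can. A call with a gripper value outside its range is refused whole. The fingers move at their own pace and stop on an object; "grip_force" is the grip in N (left out, the last holds). Time passes only in rows, so rows that repeat a pose let the fingers close. It gives the time, the measured TCP pose, the force and the opening at its end, in the units of the state.
- manip.sense(): the state, without advancing time (a new reading comes with each control period).
- manip.snapshot(name): name is "scene" or "side" or "wrist"; returns the picture (480x640x3 uint8, red, green, blue); there is no depth.
- manip.camera_params(name): a dict with "fx", "fy", "cx", "cy" (pixels), "T" (4x4, takes a point from camera to world coordinates); the wrist camera has in their place "tool_from_camera" (4x4, takes a point from camera to tool coordinates, whose origin is the TCP and whose axes are the tool frame's). Camera axes: x right, y down, z forward; pixel columns grow to the right and rows downward; lengths in m; the calibration is good to about 2 mm. A picture is of the moment at which its call begins: read the wrist's pose just before it. camera_params takes no time and is no camera call.
- manip.sign_off(): hands the job in, once; it reports no verdict.
The state is a dict: "t": time; "q": joint angles; "qd": joint speeds; "tau": joint torques, N m; "tcp_pos": TCP position; "tool_rot": TCP orientation; "force": force on the tool from outside, world axes, zero at the start; "ft_torque": the same for the moment, N m; "finger_gap": opening from 0.0 (shut) to 1.0 (fully open).
Only numpy, scipy, OpenCV 4.12 (cv2) and the standard library are available. Lean on these libraries where they do the work, as an engineer would, in place of code of your own. Each camera call takes 0.05 s, during which the arm holds its last target.

## Working session

There is one attempt and no reset: what is moved stays moved. The work goes in short steps, Python scripts to look and compute and a tool call to move; the robot and the scene stay as the last step left them, time stands still between calls to the robot, and variables do not carry over. Pictures are saved under pics/ and viewed, and the job is handed in when it is done.

Besides the shell and the picture viewer there is one more tool, called as name([rows], argument=value, ...), one row to a line, values as JSON. send_rows: Moves the arm, as the interface text tells. Its arguments: {"type":"object","properties":{"steps":{"type":"array","items":{"type":"array","items":{"type":"array","items":{"type":"number"}}}},"grip_force":{"type":"number"}},"required":["steps"]}

```bash
ls; mkdir -p pics
python3 - <<'E'
from station import manip
import cv2
s=manip.sense();print({k:(v if k in('t','tcp_pos','tool_rot','force','finger_gap') else 0) for k,v in s.items()})
for n in("scene","side","wrist"):
    cv2.imwrite(f"pics/a_{n}.png",manip.snapshot(n)[:,:,::-1]); print(n,manip.camera_params(n))
E
```

```text
pics
{'t': 0.0, 'q': 0, 'qd': 0, 'tau': 0, 'tcp_pos': array([ 0.14600192, -0.60695994,  0.23032706]), 'tool_rot': array([ 0.43828192,  0.5558708 , -0.43712438,  0.55483231]), 'force': array([ 0.39353604, -0.14863011,  0.39908198]), 'ft_torque': 0, 'finger_gap': 0.9963002930916355}
scene {'fx': 493.2045994765799, 'fy': 493.2045994765799, 'cx': 329.30343288802356, 'cy': 242.41896230379223, 'T': array([[ 5.66977750e-01,  5.48493623e-01, -6.14565681e-01,
         1.47209676e+00],
       [ 8.23733106e-01, -3.77521661e-01,  4.23014379e-01,
        -5.83549042e-01],
       [ 8.83302966e-06, -7.46077838e-01, -6.65858738e-01,
         1.13373377e+00],
       [ 0.00000000e+00,  0.00000000e+00,  0.00000000e+00,
         1.00000000e+00]])}
side {'fx': 443.9275228446454, 'fy': 443.9275228446454, 'cx': 314.3645747307515, 'cy': 240.04551235535519, 'T': array([[-0.90330294, -0.28736876,  0.31853257,  0.23381562],
       [-0.42871346,  0.57738372, -0.69486171,  0.85235588],
       [ 0.01576603, -0.76422983, -0.64475127,  1.00672671],
       [ 0.        ,  0.        ,  0.        ,  1.        ]])}
wrist {'fx': 401.6218853264096, 'fy': 401.6218853264096, 'cx': 321.1245099277394, 'cy': 243.31612288718858, 'tool_from_camera': array([[ 3.41178684e-04, -2.59709018e-01,  9.65686859e-01,
        -1.42759861e-01],
       [ 2.50225619e-04, -9.65686863e-01, -2.59709107e-01,
         6.56891162e-02],
       [ 9.99999910e-01,  3.30246803e-04, -2.64485923e-04,
        -1.62883287e-03],
       [ 0.00000000e+00,  0.00000000e+00,  0.00000000e+00,
         1.00000000e+00]])}
```

View pics/a_scene.png

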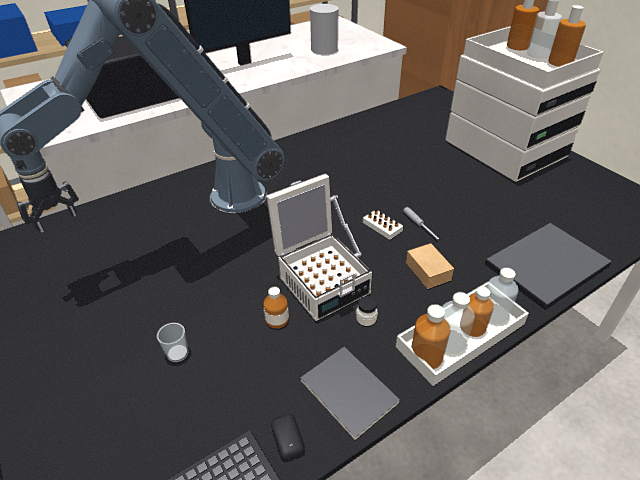

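View pics/a_side.png

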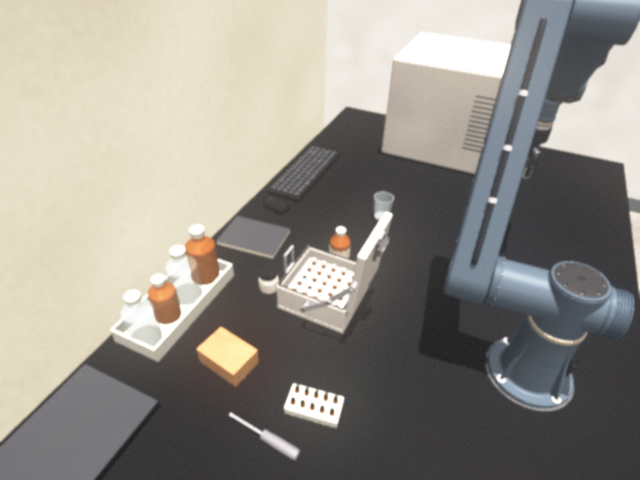

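View pics/a_wrist.png

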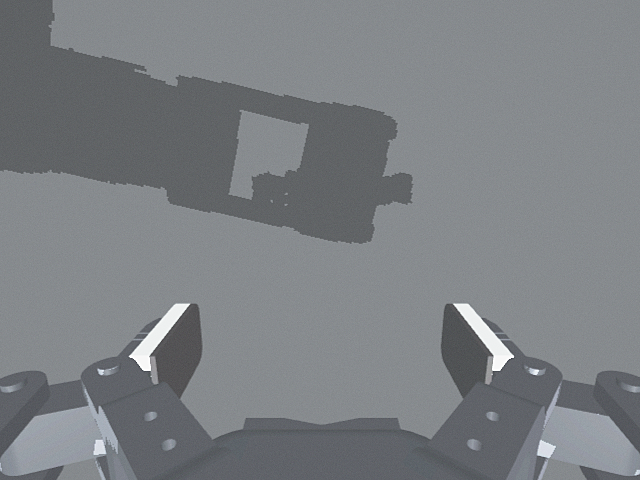

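The scene view shows the case near (325,265) with its lid open, and the stay on the lid's right at about (345,225). In the side view the case is near (325,280). I'll zoom in on both.

Run:
```python
import cv2
a=cv2.imread("pics/a_scene.png")[165:335,255:395]; cv2.imwrite("pics/b1.png",cv2.resize(a,None,fx=3.5,fy=3.5,interpolation=cv2.INTER_CUBIC))
a=cv2.imread("pics/a_side.png")[205:335,255:405]; cv2.imwrite("pics/b2.png",cv2.resize(a,None,fx=4.5,fy=4.5,interpolation=cv2.INTER_CUBIC))
```

```text
(no output)
```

View pics/b1.png

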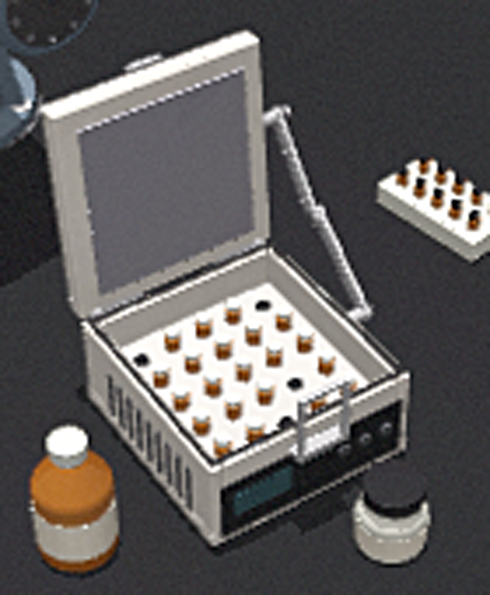

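View pics/b2.png

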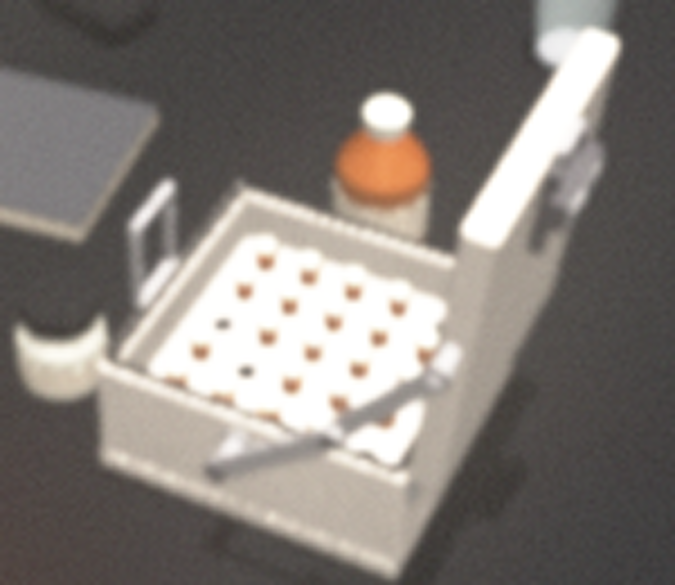

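```bash
cat > h.py <<'E'
import numpy as np
from station import manip
def ray(n,u,v,s=None):
    p=manip.camera_params(n)
    d=np.array([(u-p['cx'])/p['fx'],(v-p['cy'])/p['fy'],1.])
    if 'T' in p: T=np.array(p['T'])
    else:
        from scipy.spatial.transform import Rotation as R
        T=np.eye(4);T[:3,:3]=R.from_quat(s['tool_rot']).as_matrix();T[:3,3]=s['tcp_pos'];T=T@np.array(p['tool_from_camera'])
    return T[:3,3],T[:3,:3]@d
def plane(n,u,v,z,s=None):
    o,d=ray(n,u,v,s);return o+d*(z-o[2])/d[2]
def tri(*rs):
    A=np.zeros((3,3));b=np.zeros(3)
    for o,d in rs:
        d=d/np.linalg.norm(d);M=np.eye(3)-np.outer(d,d);A+=M;b+=M@o
    return np.linalg.solve(A,b)
E
python3 - <<'E'
from h import *
np.set_printoptions(precision=4,suppress=True)
S=lambda x,y:(x/3.5+255,y/3.5+165); D=lambda x,y:(x/4.5+255,y/4.5+205)
for nm,n,p,z in [("FR rim","scene",S(408,376),.1),("FL rim","scene",S(217,468),.1),("FL bot","scene",S(213,543),0),("FR bot","scene",S(405,452),0),
 ("FR rim","side",D(100,362),.1),("BR rim","side",D(405,480),.1),("FL rim","side",D(240,190),.1),("FR bot","side",D(105,460),0),("BR bot","side",D(395,575),0)]:
    print(nm,n,plane(n,*p,z))
for nm,a,b in [("elbow",(318,212),(330,432)),("pivot",(362,314),(215,465)),("upper",(278,116),(445,360)),("keeperR",(352,385),(132,228)),("keeperL",(303,406),(170,185)),("lidcorner+x",(260,38),(478,238))]:
    print(nm,tri(ray("scene",*S(*a)),ray("side",*D(*b))))
E
```

```text
FR rim scene [0.698  0.1005 0.1   ]
FL rim scene [ 0.6929 -0.0889  0.1   ]
FL bot scene [ 0.6855 -0.09    0.    ]
FR bot scene [0.6959 0.106  0.    ]
FR rim side [0.6904 0.1012 0.1   ]
BR rim side [0.4819 0.106  0.1   ]
FL rim side [ 0.6837 -0.0852  0.1   ]
FR bot side [0.6943 0.0954 0.    ]
BR bot side [0.4853 0.0984 0.    ]
elbow [0.5229 0.1309 0.1459]
pivot [0.5968 0.1288 0.0785]
upper [0.4647 0.1231 0.2222]
keeperR [0.7101 0.0267 0.1435]
keeperL [ 0.7073 -0.02    0.1447]
lidcorner+x [0.4569 0.1103 0.305 ]
```

Rays from both views agree: the case centre is about (0.588, 0.007) with a yaw of about 0.02 rad. The triangulated elbow is (0.523, 0.131, 0.146), against (0.521, 0.130, 0.143) predicted from the case. Next I'll raise the arm and go over for a wrist view.

Run:
```python
from h import *
from scipy.spatial.transform import Rotation as R
s=manip.sense();print(R.from_quat(s['tool_rot']).as_matrix().round(3),s['q'])
```

```text
[[-0.     0.972  0.234]
 [ 0.002  0.234 -0.972]
 [-1.     0.    -0.002]] [-1.51351283e+00  5.28265181e-01  1.43360567e+00  3.09144394e-05
  1.18140754e+00 -1.78538163e-01]
```

send_rows([
  [[0, 0.04, 0.03, 0.05, 0], [0, 0.08, 0.07, 0.1, 0], [0, 0.12, 0.12, 0.15, 0], [0, 0.16, 0.17, 0.17, 0], [0, 0.2, 0.22, 0.17, 0], [0, 0.23, 0.27, 0.17, 0], [0, 0.26, 0.32, 0.17, 0], [0, 0.29, 0.37, 0.17, 0]],
])

```text
t: 1.15
tcp_pos: [0.422, -0.26, 0.4011]
tool_rot: [0.438, 0.555, -0.438, 0.555]
force: [0.5, -1.0, -0.2]
finger_gap: 1.003
```

send_rows([
  [[0, 0.02, 0.05, 0, -0.1], [0, 0.04, 0.11, 0, -0.2], [0, 0.06, 0.17, 0, -0.256], [0, 0.08, 0.23, 0, -0.256], [0, 0.1, 0.29, 0, -0.256], [0, 0.11, 0.35, 0, -0.256], [0, 0.11, 0.39, 0, -0.256], [0, 0.11, 0.39, 0, -0.256]],
])

```text
t: 2.15
tcp_pos: [0.5306, 0.1309, 0.4005]
tool_rot: [-0.504, -0.497, 0.504, -0.496]
force: [-0.3, -0.0, -0.6]
finger_gap: 1.002
```

Run:
```python
from h import *
import cv2
s=manip.sense();print(s['tcp_pos'],s['tool_rot'])
np.save("s1.npy",np.r_[s['tcp_pos'],s['tool_rot']])
cv2.imwrite("pics/w1.png",manip.snapshot("wrist")[:,:,::-1])
```

```text
[0.5306184  0.13086888 0.40049474] [-0.5036254  -0.49655449  0.50398094 -0.49578051]
```

View pics/w1.png

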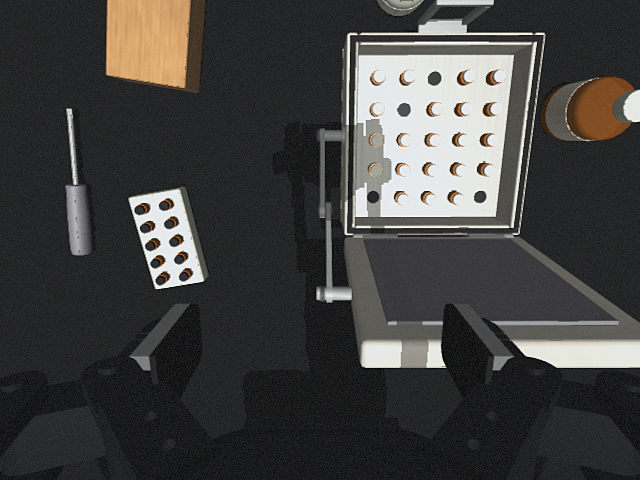

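The wrist view is clear: stay pivot (323,135), elbow about (326,211), upper pivot (325,294), and rim corners (346,34), (545,34) and (346,235).

Run:
```python
from h import *
import cv2
np.set_printoptions(precision=4,suppress=True)
a=np.load("s1.npy");s=dict(tcp_pos=a[:3],tool_rot=a[3:])
for nm,u,v,z in [("FR",346,34,.1),("FL",545,34,.1),("BR",346,235,.1),("BL",521,234,.1),("elbow",326,211,.143),("pivot",322,135,.08),("upper",325,294,.22),("keepL",490,4,.15),("keepR",428,4,.15)]:
    print(nm,plane("wrist",u,v,z,s))
i=cv2.imread("pics/w1.png")[110:320,280:370];cv2.imwrite("pics/w1b.png",cv2.resize(i,None,fx=2.8,fy=2.8,interpolation=cv2.INTER_CUBIC))
```

```text
FR [0.6932 0.1054 0.1   ]
FL [ 0.6901 -0.0939  0.1   ]
BR [0.4857 0.1051 0.1   ]
BL [ 0.4839 -0.0936  0.1   ]
elbow [0.5217 0.1279 0.143 ]
pivot [0.5958 0.1308 0.08  ]
upper [0.4634 0.1303 0.22  ]
keepL [ 0.7041 -0.0174  0.15  ]
keepR [0.7049 0.0367 0.15  ]
```

View pics/w1b.png

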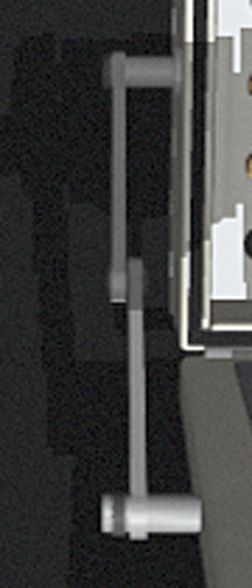

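send_rows([
  [[0.5, 0, -0.003, -0.05, 0], [0.5, 0, -0.003, -0.1, 0], [0.5, 0, -0.003, -0.15, 0], [0.5, 0, -0.003, -0.185, 0], [0.5, 0, -0.003, -0.21, 0], [0.5, 0, -0.003, -0.22, 0], [0.5, 0, -0.003, -0.22, 0]],
], grip_force=20)

```text
t: 3.08
tcp_pos: [0.5313, 0.1241, 0.1809]
tool_rot: [-0.505, -0.495, 0.506, -0.494]
force: [1.2, -0.2, 1.0]
finger_gap: 0.498
```

Run:
```python
from h import *
import cv2
s=manip.sense();print(s['tcp_pos'],s['tool_rot'],s['force'])
cv2.imwrite("pics/w2.png",manip.snapshot("wrist")[:,:,::-1])
i=manip.snapshot("side")[185:345,245:425,::-1];cv2.imwrite("pics/s2.png",cv2.resize(i,None,fx=3.6,fy=3.6,interpolation=cv2.INTER_CUBIC))
```

```text
[0.53130377 0.12414838 0.18086204] [-0.50508612 -0.49472796  0.50559959 -0.49447075] [ 1.18194696 -0.15176104  1.03558527]
```

View pics/w2.png

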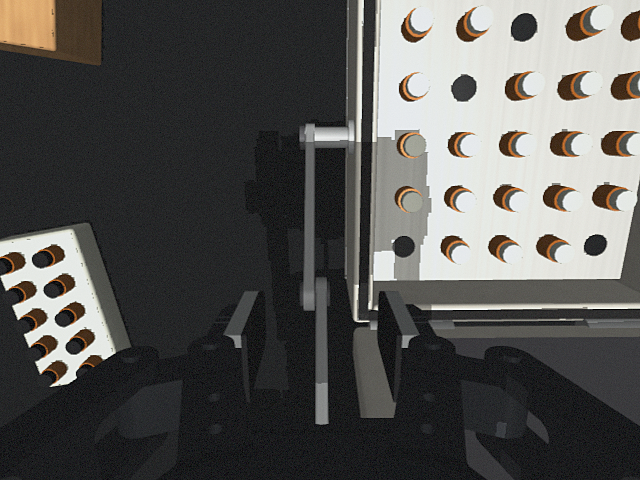

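View pics/s2.png

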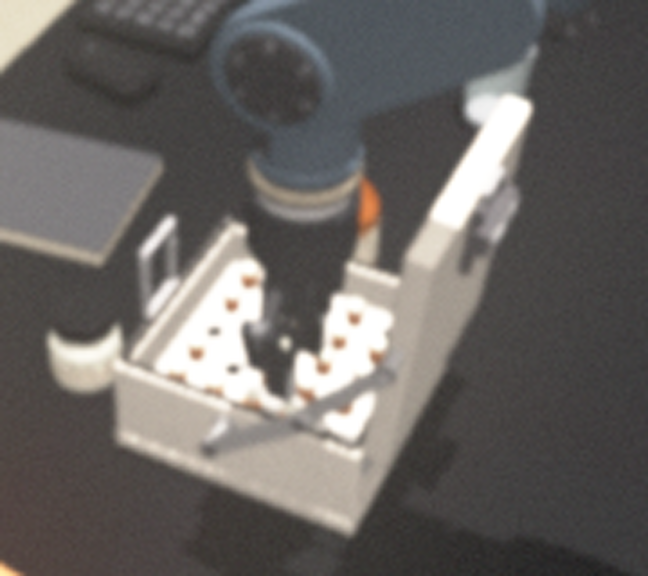

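The stay lies between the open pads. The links overlap at about (315,293) and the pad mid is about u=321. The gripper clears the lid.

Run:
```python
from h import *
s=manip.sense()
for u,v,z in [(315,293,.146),(311,137,.08),(323,380,.18)]: print(plane("wrist",u,v,z,s).round(4))
```

```text
[0.525  0.1294 0.146 ]
[0.5968 0.1309 0.08  ]
[0.5004 0.1262 0.18  ]
```

send_rows([
  [[0.5, -0.003, 0.005, -0.015, 0], [0.5, -0.003, 0.005, -0.035, 0], [0.5, -0.003, 0.005, -0.05, 0], [0.5, -0.003, 0.005, -0.051, 0], [0.8, -0.003, 0.005, -0.051, 0], [1, -0.003, 0.005, -0.051, 0], [1, -0.003, 0.005, -0.051, 0], [1, -0.003, 0.005, -0.051, 0]],
], grip_force=20)

```text
t: 4.18
tcp_pos: [0.5287, 0.1274, 0.1306]
tool_rot: [-0.503, -0.494, 0.505, -0.497]
force: [-0.6, -9.6, -0.4]
finger_gap: 0.119
```

Run:
```python
from h import *
import cv2
s=manip.sense();print(s['tcp_pos'],s['force'],s['finger_gap'])
cv2.imwrite("pics/w3.png",manip.snapshot("wrist")[:,:,::-1])
```

```text
[0.52867174 0.12737242 0.13063753] [-0.59235718 -9.64417727 -0.43981922] 0.11906618767632095
```

View pics/w3.png

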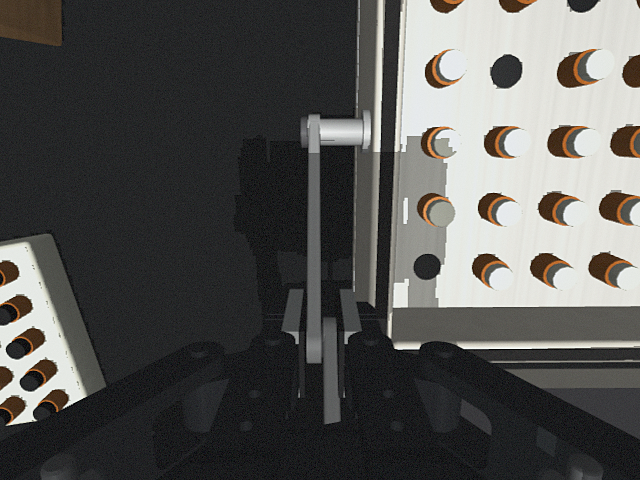

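The stay is pinched: the gap is about 10 mm, against 11 mm for the two links. I'll lift along the arc now.

send_rows([
  [[1, 0.003, -0.001, 0.003, 0], [1, 0.006, -0.001, 0.006, 0], [1, 0.009, -0.001, 0.009, 0], [1, 0.012, -0.001, 0.012, 0], [1, 0.015, -0.001, 0.0145, 0], [1, 0.018, -0.001, 0.017, 0], [1, 0.021, -0.001, 0.019, 0], [1, 0.024, -0.001, 0.021, 0]],
])

```text
t: 5.22
tcp_pos: [0.5499, 0.127, 0.1498]
tool_rot: [-0.502, -0.496, 0.507, -0.495]
force: [-1.7, -6.9, -8.0]
finger_gap: 0.118
```

send_rows([
  [[1, 0.002, 0, 0.002, 0], [1, 0.003, 0, 0.003, 0], [1, 0.003, 0, 0.003, 0]],
])

```text
t: 5.6
tcp_pos: [0.5537, 0.127, 0.1524]
tool_rot: [-0.503, -0.495, 0.507, -0.495]
force: [0.2, -6.4, -10.2]
finger_gap: 0.122
```

Run:
```python
from h import *
import cv2
s=manip.sense();print(s['tcp_pos'],s['force'],s['finger_gap'])
cv2.imwrite("pics/w4.png",manip.snapshot("wrist")[:,:,::-1])
i=manip.snapshot("side")[185:345,245:425,::-1];cv2.imwrite("pics/s4.png",cv2.resize(i,None,fx=3.6,fy=3.6,interpolation=cv2.INTER_CUBIC))
```

```text
[0.55369525 0.12699794 0.15237667] [  0.19833034  -6.38591992 -10.18415383] 0.12215621229701011
```

View pics/s4.png

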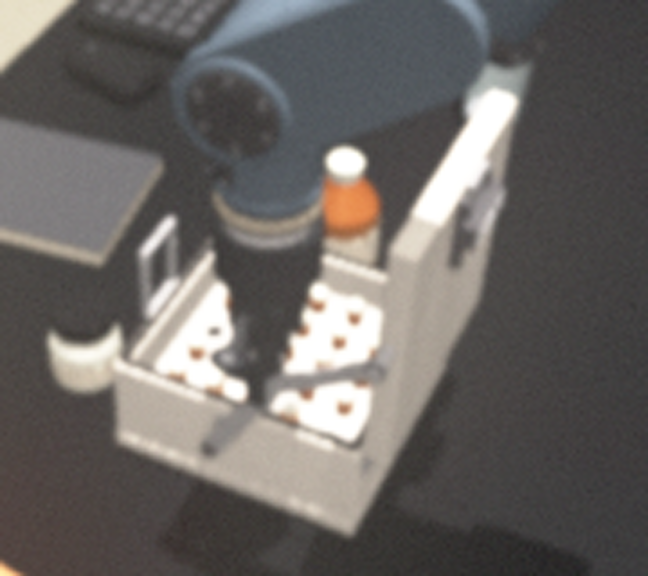

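View pics/w4.png

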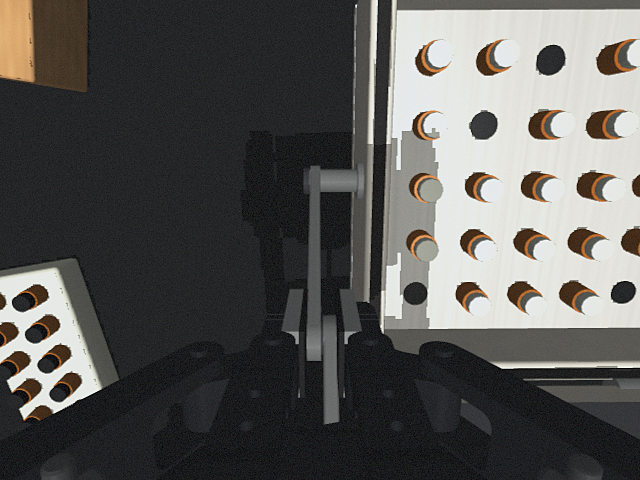

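The elbow is well past straight, with the stay clearly bent upward and the lid eased slightly forward. I'll release and withdraw straight up.

send_rows([
  [[0.8, 0, 0, 0, 0], [0.5, 0, 0, 0, 0], [0.5, 0, 0, 0, 0], [0.5, 0, 0, 0.03, 0], [0.5, 0, 0, 0.08, 0], [0.5, 0, 0, 0.13, 0], [0.5, 0, 0, 0.18, 0], [0.5, 0, 0, 0.22, 0]],
])

```text
t: 6.7
tcp_pos: [0.5554, 0.1295, 0.377]
tool_rot: [0.506, 0.494, -0.504, 0.496]
force: [0.7, 0.6, -1.0]
finger_gap: 0.501
```

Run:
```python
from h import *
import cv2
s=manip.sense();print(s['tcp_pos'],s['force'],s['finger_gap'])
cv2.imwrite("pics/w5.png",manip.snapshot("wrist")[:,:,::-1])
i=manip.snapshot("side")[185:345,245:425,::-1];cv2.imwrite("pics/s5.png",cv2.resize(i,None,fx=3.6,fy=3.6,interpolation=cv2.INTER_CUBIC))
```

```text
[0.55542071 0.12945643 0.37700706] [ 0.65608099  0.60808535 -0.99489297] 0.5009237707192365
```

View pics/s5.png

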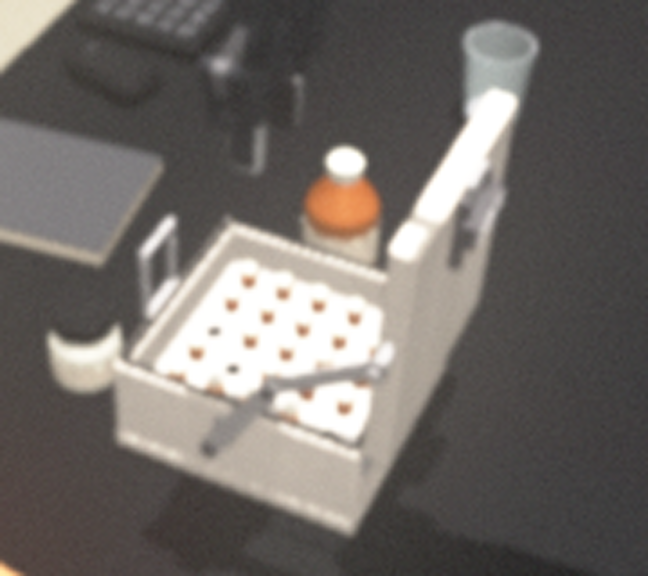

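View pics/w5.png

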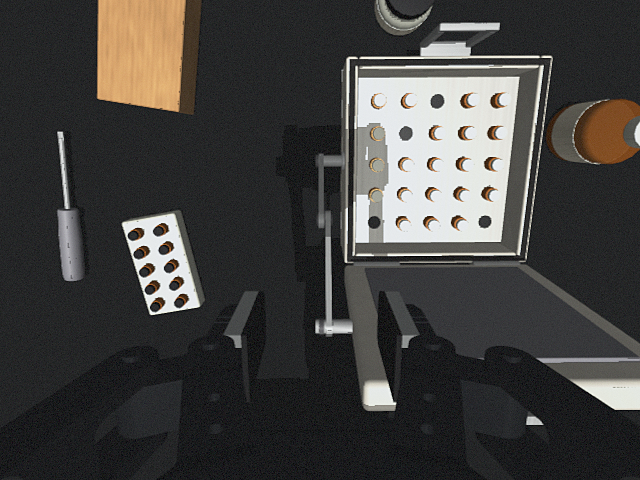

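The stay holds unlocked on its own. Next I'll move behind the lid on the robot side, beside the catch at the case's -x side (y≈-0.056), with the fingers shut.

send_rows([
  [[1, 0, -0.02, 0.02, 0], [1, -0.02, -0.07, 0.02, 0], [1, -0.06, -0.12, 0.02, 0], [1, -0.11, -0.16, 0.02, 0], [1, -0.15, -0.185, 0.02, 0], [1, -0.152, -0.185, 0.01, 0], [1, -0.152, -0.185, -0.03, 0], [1, -0.152, -0.185, -0.06, 0]],
])

```text
t: 7.8
tcp_pos: [0.4031, -0.0552, 0.3124]
tool_rot: [0.505, 0.495, -0.505, 0.495]
force: [0.5, -0.5, 0.5]
finger_gap: -0.0
```

Run:
```python
from h import *
import cv2
s=manip.sense();print(s['tcp_pos'],s['force'],s['finger_gap'])
cv2.imwrite("pics/w6.png",manip.snapshot("wrist")[:,:,::-1])
i=manip.snapshot("side")[185:345,245:425,::-1];cv2.imwrite("pics/s6.png",cv2.resize(i,None,fx=3.6,fy=3.6,interpolation=cv2.INTER_CUBIC))
```

```text
[ 0.40312635 -0.05524529  0.31241721] [ 0.53660654 -0.52186999  0.45995793] -0.0004685604921331929
```

View pics/s6.png

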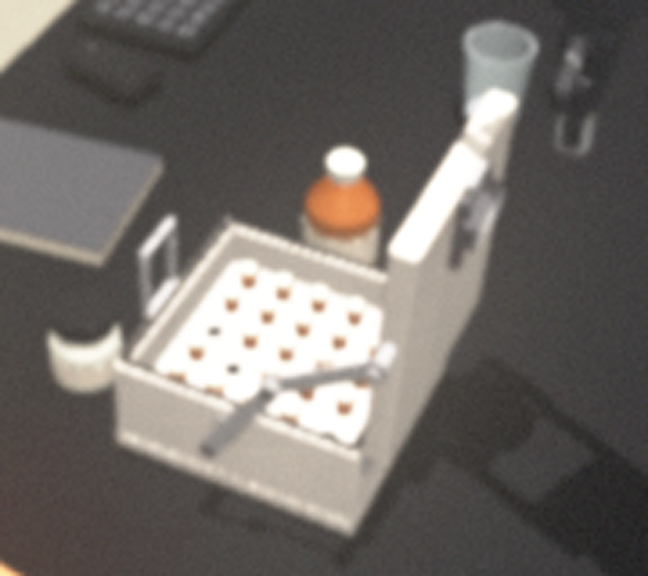

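View pics/w6.png

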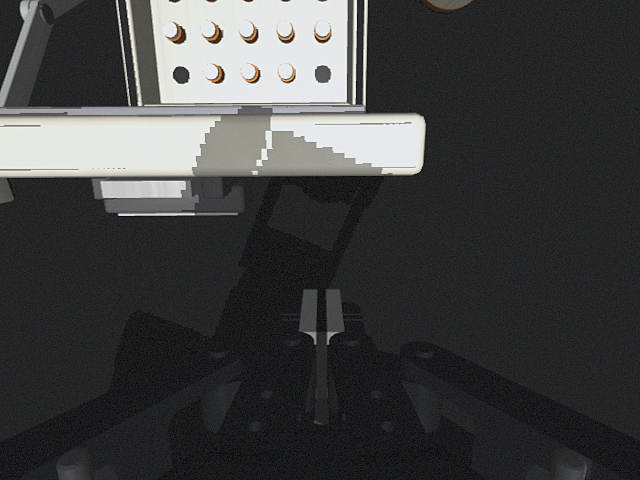

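The lid edge spans v≈113–177 and ends at u=425, and the catch grip ends at u≈243, left of my fingers at u≈322. That leaves room beside the catch.

Run:
```python
from h import *
s=manip.sense()
for u,v,z in [(322,177,.31),(322,115,.31),(425,150,.31),(243,200,.275)]: print(plane("wrist",u,v,z,s).round(4))
# path
H=np.array([.484,.100])
for th in [91,88,85,80,75,70,65,60,55,50,45,40,35,30,25,20,15,10,7,4,2,0,-1]:
    t=np.radians(th);r=.188
    P=H+r*np.array([np.cos(t),np.sin(t)])+.022*np.array([-np.sin(t),np.cos(t)])
    print(th,(P-[.011,0]).round(4))
```

```text
[ 0.4523 -0.054   0.31  ]
[ 0.4731 -0.0544  0.31  ]
[ 0.4609 -0.0899  0.31  ]
[ 0.439  -0.0184  0.275 ]
91 [0.4477 0.2876]
88 [0.4576 0.2887]
85 [0.4675 0.2892]
80 [0.484 0.289]
75 [0.5004 0.2873]
70 [0.5166 0.2842]
65 [0.5325 0.2797]
60 [0.5479 0.2738]
55 [0.5628 0.2666]
50 [0.577  0.2582]
45 [0.5904 0.2485]
40 [0.6029 0.2377]
35 [0.6144 0.2259]
30 [0.6248 0.2131]
25 [0.6341 0.1994]
20 [0.6421 0.185 ]
15 [0.6489 0.1699]
10 [0.6543 0.1543]
7 [0.6569 0.1447]
4 [0.659  0.1351]
2 [0.6601 0.1285]
0 [0.661 0.122]
-1 [0.6614 0.1187]
```

send_rows([
  [[1, 0, 0, -0.015, 0], [1, 0.005, 0, -0.025, 0], [1, 0.025, 0, -0.025, 0], [1, 0.037, 0, -0.025, 0], [1, 0.045, 0, -0.025, 0], [1, 0.053, 0, -0.024, 0], [1, 0.06, 0, -0.0235, 0], [1, 0.068, 0, -0.023, 0]],
])

```text
t: 8.9
tcp_pos: [0.471, -0.0559, 0.2907]
tool_rot: [-0.505, -0.495, 0.505, -0.495]
force: [-3.9, -1.7, -2.0]
finger_gap: 0.0
```

Run:
```python
from h import *
import cv2
s=manip.sense();print(s['tcp_pos'],s['force'],s['finger_gap'])
cv2.imwrite("pics/w7.png",manip.snapshot("wrist")[:,:,::-1])
```

```text
[ 0.47101416 -0.05594223  0.2907256 ] [-3.85597646 -1.69120888 -1.96179456] 0.00017572940704086812
```

View pics/w7.png

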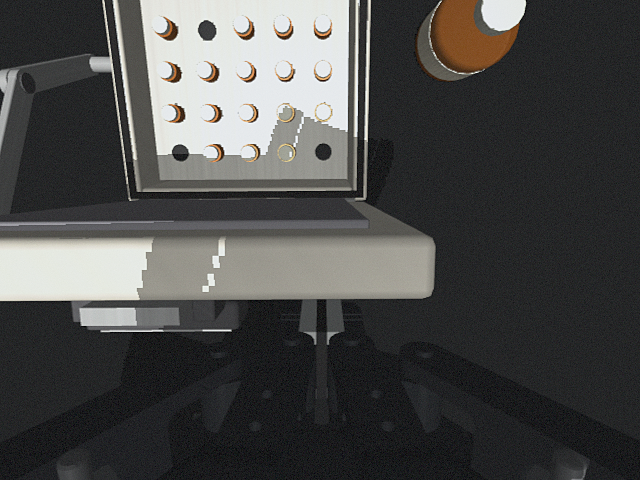

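The lid is moving under about 4 N, so I'll continue along the arc.

send_rows([
  [[1, 0.01, 0, -0.001, 0], [1, 0.02, 0, -0.002, 0], [1, 0.03, 0, -0.0035, 0], [1, 0.039, 0, -0.005, 0], [1, 0.049, 0, -0.007, 0], [1, 0.058, 0, -0.01, 0], [1, 0.0675, 0, -0.013, 0], [1, 0.077, 0, -0.017, 0]],
])

```text
t: 9.95
tcp_pos: [0.5491, -0.0559, 0.2737]
tool_rot: [0.505, 0.495, -0.505, 0.495]
force: [-0.9, -1.3, 2.1]
finger_gap: 0.001
```

Run:
```python
from h import *
import cv2
s=manip.sense();print(s['tcp_pos'],s['force'],s['finger_gap'])
i=manip.snapshot("side")[185:345,245:425,::-1];cv2.imwrite("pics/s8.png",cv2.resize(i,None,fx=3.6,fy=3.6,interpolation=cv2.INTER_CUBIC))
```

```text
[ 0.54905041 -0.05590387  0.27373262] [-0.90671287 -1.3255794   2.09390203] 0.0007713333429978589
```

View pics/s8.png

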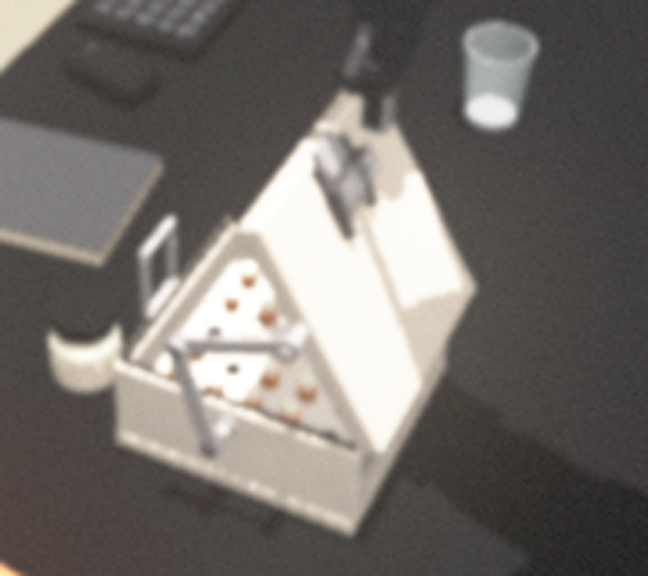

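send_rows([
  [[1, 0.0075, 0, -0.0035, 0], [1, 0.015, 0, -0.007, 0], [1, 0.022, 0, -0.0115, 0], [1, 0.029, 0, -0.0155, 0], [1, 0.036, 0, -0.0205, 0], [1, 0.0425, 0, -0.0255, 0], [1, 0.049, 0, -0.0305, 0], [1, 0.055, 0, -0.036, 0]],
])

```text
t: 11.0
tcp_pos: [0.6038, -0.0558, 0.2376]
tool_rot: [0.505, 0.495, -0.505, 0.495]
force: [-0.6, -1.1, 1.6]
finger_gap: 0.001
```

send_rows([
  [[1, 0.006, 0, -0.006, 0], [1, 0.0115, 0, -0.012, 0], [1, 0.017, 0, -0.018, 0], [1, 0.022, 0, -0.0245, 0], [1, 0.027, 0, -0.0315, 0], [1, 0.031, 0, -0.038, 0], [1, 0.035, 0, -0.0455, 0], [1, 0.039, 0, -0.0525, 0]],
])

```text
t: 12.0
tcp_pos: [0.6424, -0.0558, 0.1849]
tool_rot: [-0.505, -0.495, 0.505, -0.495]
force: [-0.5, -0.1, 0.3]
finger_gap: -0.0
```

Run:
```python
from h import *
import cv2
s=manip.sense();print(s['tcp_pos'],s['force'],s['finger_gap'])
i=manip.snapshot("side")[185:345,245:425,::-1];cv2.imwrite("pics/s9.png",cv2.resize(i,None,fx=3.6,fy=3.6,interpolation=cv2.INTER_CUBIC))
```

```text
[ 0.6423624  -0.05578117  0.18490376] [-0.49243657 -0.113237    0.32663976] -8.409841031986911e-05
```

View pics/s9.png

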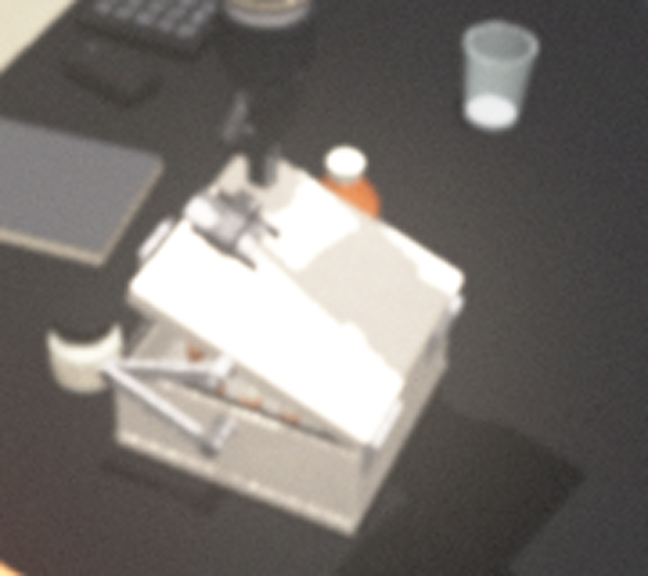

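send_rows([
  [[1, 0.003, 0, -0.006, 0], [1, 0.0055, 0, -0.012, 0], [1, 0.008, 0, -0.018, 0], [1, 0.01, 0, -0.0245, 0], [1, 0.012, 0, -0.031, 0], [1, 0.0135, 0, -0.037, 0], [1, 0.015, 0, -0.042, 0], [1, 0.016, 0, -0.046, 0]],
])

```text
t: 13.05
tcp_pos: [0.6583, -0.0559, 0.1392]
tool_rot: [-0.505, -0.495, 0.505, -0.495]
force: [1.0, 0.6, 0.4]
finger_gap: -0.003
```

send_rows([
  [[1, 0.001, 0, -0.003, 0], [1, 0.001, 0, -0.006, 0], [1, 0.001, 0, -0.009, 0], [1, 0.002, 0, -0.012, 0], [1, 0.002, 0, -0.014, 0], [1, 0.002, 0, -0.016, 0], [1, 0.002, 0, -0.017, 0], [1, 0.002, 0, -0.018, 0]],
])

```text
t: 14.05
tcp_pos: [0.6603, -0.0559, 0.1221]
tool_rot: [0.505, 0.495, -0.505, 0.495]
force: [-2.2, 1.5, 7.3]
finger_gap: 0.001
```

Run:
```python
from h import *
import cv2
s=manip.sense();print(s['tcp_pos'],s['force'],s['finger_gap'])
i=manip.snapshot("side")[185:345,245:425,::-1];cv2.imwrite("pics/s10.png",cv2.resize(i,None,fx=3.6,fy=3.6,interpolation=cv2.INTER_CUBIC))
cv2.imwrite("pics/w10.png",manip.snapshot("wrist")[:,:,::-1])
```

```text
[ 0.66028319 -0.05589869  0.12212884] [-2.18513239  1.47471065  7.29940324] 0.0010401736489045312
```

View pics/s10.png

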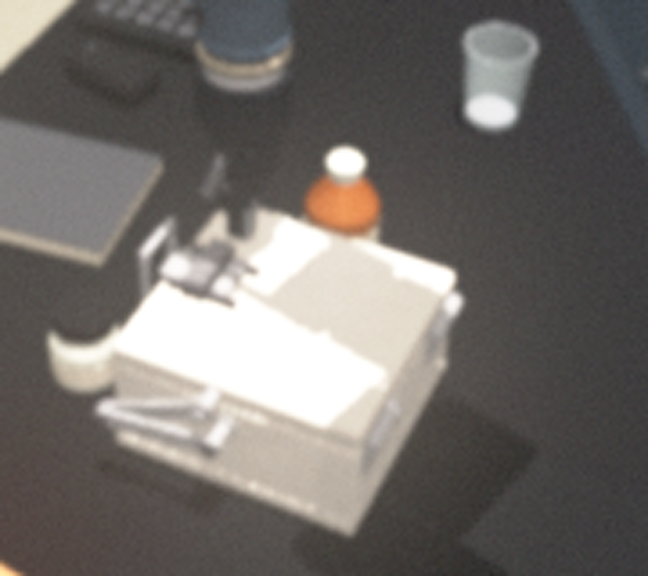

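View pics/w10.png

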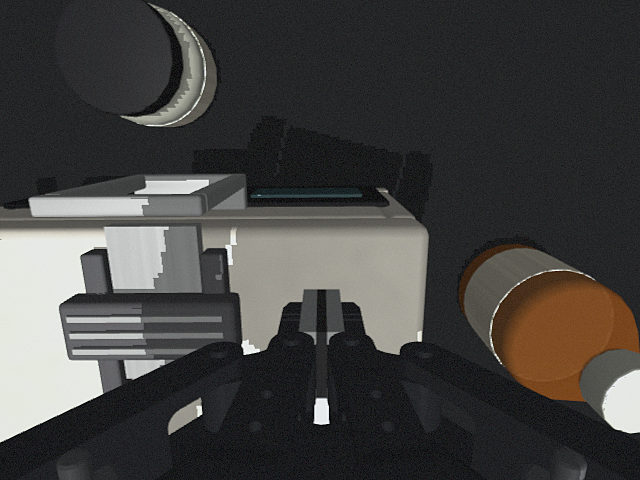

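The lid is down, with TCP z 0.122 and 7 N. I'll press a little more to confirm it's seated.

send_rows([
  [[1, 0, 0, -0.001, 0], [1, 0, 0, -0.002, 0], [1, 0, 0, -0.003, 0], [1, 0, 0, -0.003, 0]],
])

```text
t: 14.65
tcp_pos: [0.6603, -0.0559, 0.122]
tool_rot: [0.505, 0.495, -0.505, 0.495]
force: [-4.8, 1.1, 16.9]
finger_gap: 0.0
```

It's a hard stop: force rose to 17 N with z unchanged, so the lid is seated. Next I'll lift and position behind the catch.

Run:
```python
from h import *
s=manip.sense()
for u,v in [(62,303),(240,294),(70,358),(240,358)]: print(plane("wrist",u,v,.14,s).round(4))
```

```text
[0.673  0.0323 0.14  ]
[ 0.6751 -0.0276  0.14  ]
[0.6524 0.0334 0.14  ]
[ 0.6512 -0.0258  0.14  ]
```

send_rows([
  [[1, 0, 0, 0.02, 0], [1, -0.01, 0, 0.06, 0], [1, -0.04, 0.03, 0.06, 0], [1, -0.06, 0.06, 0.06, 0], [1, -0.06, 0.062, 0.06, 0]],
])

```text
t: 15.28
tcp_pos: [0.5983, 0.0081, 0.1785]
tool_rot: [-0.504, -0.496, 0.505, -0.495]
force: [-1.0, -0.2, -0.9]
finger_gap: -0.0
```

Run:
```python
from h import *
import cv2
s=manip.sense();print(s['tcp_pos'],s['force'])
np.save("s2.npy",np.r_[s['tcp_pos'],s['tool_rot']])
cv2.imwrite("pics/w11.png",manip.snapshot("wrist")[:,:,::-1])
```

```text
[0.59829831 0.00814697 0.17845484] [-0.97146166 -0.16785566 -0.87543821]
```

View pics/w11.png

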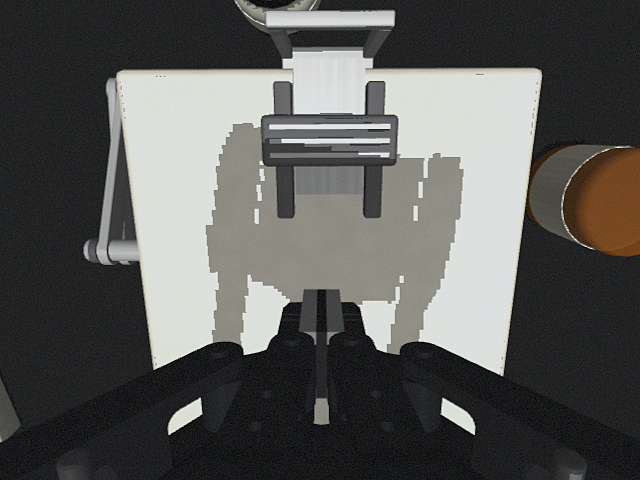

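The lid is shut. The grip spans u 263–397 and v 115–165, with its hinge-side face at x≈0.652. I'll descend behind it to z≈0.130 and push to +x.

send_rows([
  [[1, 0.012, -0.004, -0.02, 0], [1, 0.012, -0.004, -0.04, 0], [1, 0.012, -0.004, -0.048, 0], [1, 0.025, -0.004, -0.048, 0], [1, 0.035, -0.004, -0.048, 0], [1, 0.04, -0.004, -0.048, 0], [1, 0.044, -0.004, -0.048, 0], [1, 0.048, -0.004, -0.048, 0]],
])

```text
t: 16.32
tcp_pos: [0.6479, 0.0021, 0.1308]
tool_rot: [-0.505, -0.495, 0.505, -0.495]
force: [-2.4, -1.3, 2.0]
finger_gap: -0.002
```

send_rows([
  [[1, 0.003, 0, 0, 0], [1, 0.006, 0, 0, 0], [1, 0.009, 0, 0, 0], [1, 0.012, 0, 0, 0], [1, 0.014, 0, 0, 0], [1, 0.016, 0, 0, 0], [1, 0.016, 0, 0, 0]],
])

```text
t: 17.2
tcp_pos: [0.6594, 0.0022, 0.1304]
tool_rot: [-0.502, -0.498, 0.508, -0.492]
force: [-12.5, -2.6, 9.1]
finger_gap: 0.003
```

Run:
```python
from h import *
import cv2
s=manip.sense();print(s['tcp_pos'],s['force'])
cv2.imwrite("pics/w12.png",manip.snapshot("wrist")[:,:,::-1])
i=manip.snapshot("scene")[195:335,255:395,::-1];cv2.imwrite("pics/sc12.png",cv2.resize(i,None,fx=4,fy=4,interpolation=cv2.INTER_CUBIC))
```

```text
[0.65938593 0.0021788  0.13042796] [-12.54695711  -2.58718869   9.10887576]
```

View pics/w12.png

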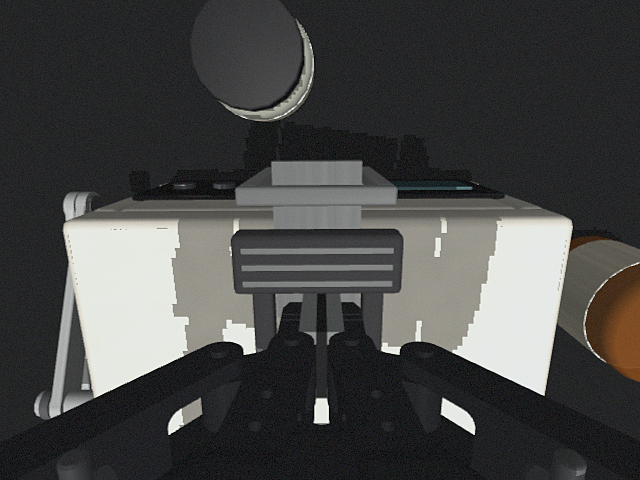

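View pics/sc12.png

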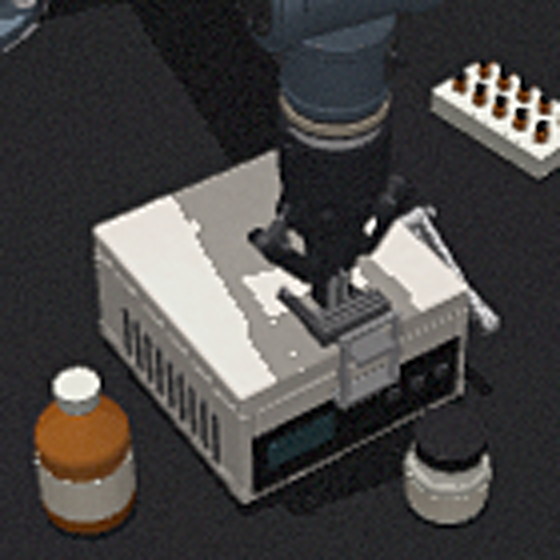

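The tongue now runs through and past the keeper, and the 12 N reaction suggests the end stop. I'll press a little further to confirm.

Run:
```python
from h import *
s=manip.sense()
for u,v in [(235,240),(402,240),(235,283),(318,237),(318,290)]: print(plane("wrist",u,v,.14,s).round(4))
a=np.load("s2.npy");s=dict(tcp_pos=a[:3],tool_rot=a[3:])
print("before")
for u,v in [(329,117),(329,160)]: print(plane("wrist",u,v,.14,s).round(4))
```

```text
[0.6908 0.0326 0.14  ]
[ 0.6897 -0.0244  0.14  ]
[0.6751 0.0339 0.14  ]
[0.6913 0.0043 0.14  ]
[0.6719 0.0047 0.14  ]
before
[0.6711 0.0051 0.14  ]
[0.6529 0.0054 0.14  ]
```

send_rows([
  [[1, 0.002, 0, 0.001, 0], [1, 0.004, 0, 0.001, 0], [1, 0.005, 0, 0.001, 0], [1, 0.005, 0, 0.001, 0]],
])

```text
t: 17.8
tcp_pos: [0.6595, 0.0022, 0.1305]
tool_rot: [-0.499, -0.501, 0.51, -0.489]
force: [-19.9, -2.9, 12.1]
finger_gap: -0.002
```

It's a hard stop at 20 N with no further motion, and the measured travel of about 20 mm fits 22 mm. I'll back off and retreat.

send_rows([
  [[1, -0.01, 0, 0, 0], [1, -0.025, 0, 0, 0], [1, -0.03, 0, 0.03, 0], [1, -0.04, 0, 0.08, 0], [1, -0.06, 0, 0.13, 0], [1, -0.09, 0, 0.17, 0], [1, -0.1, 0, 0.17, 0], [1, -0.1, 0, 0.17, 0]],
])

```text
t: 18.8
tcp_pos: [0.5693, 0.0023, 0.3014]
tool_rot: [0.505, 0.495, -0.505, 0.495]
force: [0.0, 0.3, -0.8]
finger_gap: 0.004
```

Run:
```python
from h import *
import cv2
s=manip.sense();print(s['tcp_pos'],s['force'])
w=manip.snapshot("wrist");cv2.imwrite("pics/w13.png",w[:,:,::-1])
np.save("s3.npy",np.r_[s['tcp_pos'],s['tool_rot']])
i=manip.snapshot("side")[:,:,::-1];cv2.imwrite("pics/s13.png",i)
```

```text
[0.56925922 0.00232988 0.30136447] [ 0.00088569  0.27268801 -0.80054847]
```

View pics/w13.png

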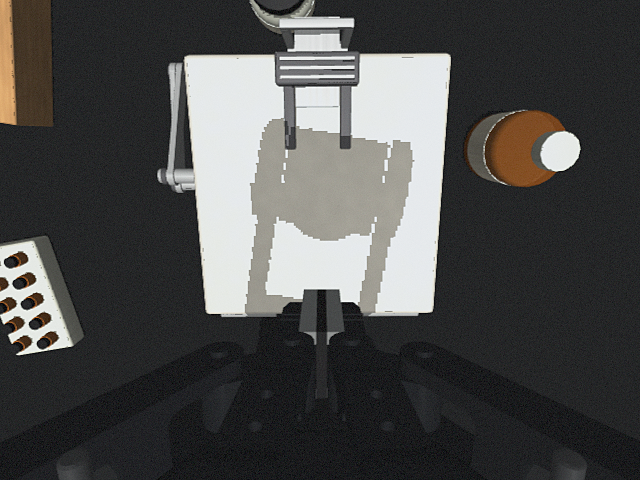

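View pics/s13.png

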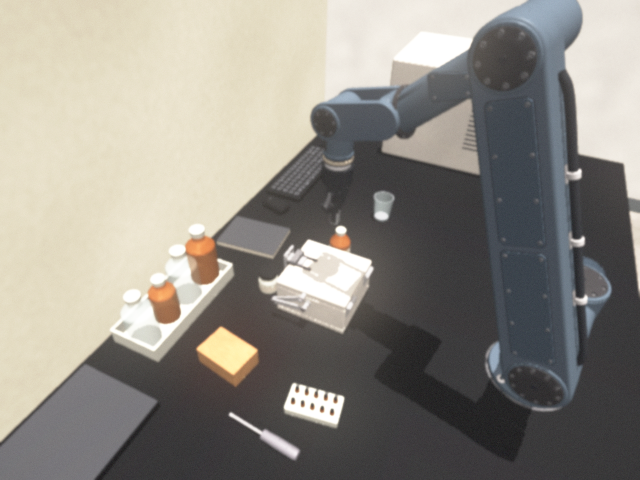

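Run:
```python
from h import *
a=np.load("s3.npy");s=dict(tcp_pos=a[:3],tool_rot=a[3:])
for u,v,z in [(317,54,.14),(317,80,.14),(317,55,.122),(225,314,.122),(400,314,.122)]: print(plane("wrist",u,v,z,s).round(4))
manip.sign_off()
```

```text
[0.6894 0.0045 0.14  ]
[0.6725 0.0049 0.14  ]
[0.692  0.0047 0.122 ]
[0.486  0.0896 0.122 ]
[ 0.483  -0.0629  0.122 ]
the job is handed in; nothing more can be done
```

The vial block is closed and caught, and I handed the job in at about 19 s of the 58 s allowed.

- **Stay:** I pinched the elbow from above and lifted it about 33 mm square to the brace. It stayed unlocked after I let go.
- **Lid:** I pushed it down slowly at its free edge, beside the catch, staying below about 8 N until it reached the rim. It is fully shut: pressing to 17 N at a height of 0.122 m moved it no further.
- **Catch:** I pushed it out only after the lid was shut. It came to a hard stop, with 20 N giving no more motion, and the tongue runs through the keeper.
- **Last pictures:** The lid is flat and the catch is out. The bystanders in view stand where they were, and the gripper is clear and touching nothing.

**Disagreement:** the camera measured about 19–20 mm of catch travel against the nominal 22 mm. The difference is within measuring error, so I relied on the hard stop and the visible tongue. I judged the bystanders by eye and did not measure them.

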